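Open the knob guard and set the saucepan's zone to keep-warm

TASK

The saucepan is to be kept warm. Flip the clear guard over that zone's knob right back until it stays open by itself, then push the knob in and turn it clockwise from off to the first dot, forcing neither. Let go and leave that guard standing open, the other guard shut, its knob off, and everything else where it stands.

Things in the scene. Friction and masses are not known exactly. Their poses are not given: they have to be found in the camera images.
- cooktop: black glass two-zone cooktop let into the counter, 540 mm wide (y) by 330 deep (x); origin: its middle, on the counter; glass top 6 mm above it; x points away from the robot, y to the left. Left zone centred at x +75 mm, y +145, right zone at x +75, y -145; knobs in front of them at x -108: the left one (y +66) serves the left zone, the right one (y -66) the right zone
- knob_left_axis (a point): point on the left knob's upright axis, on the glass, axes as the cooktop's. Black knob: round skirt 41 mm wide, 8 high, on it an upright grip bar 40 long, 13 wide, 25 high, pointing along x when off. Skirt underside 10.5 mm above the glass, bar top 42.5. White marks 50 to 60 mm off the axis: a bar on the far (+x) side (off), then dots clockwise, the first at 1.3 rad
- knob_right_axis (a point): the same for the right knob, which is alike
- knob_left (a joint): left knob's angle, rad: 0 off, grows clockwise seen from above, 1.3 at the first dot (keep-warm). Locked at off: push it straight down against its spring (3 N, +0.4 N per mm) and hold it in over the first 1.1 rad. The lock frees somewhere 2 to 8.5 mm down (not measured), the firm stop is 1.2 mm deeper; over 15 N down, or twisting it while locked, harms it. Play at off 0.15 rad. Turns with 0.03 N m, stays where left
- knob_right (a joint): the same for the right knob
- cover_left (a joint): left guard's angle, rad: 0 shut, 1.95 (112 degrees) fully back against its stop. An over-centre spring pulls it shut below 1.45 and holds it open beyond; lifting it at the peak's edge takes about 2 N; more than 20 N on it breaks it
- cover_right (a joint): the same for the right guard
- cover_left_hinge (a point): middle of the left guard's hinge pin, 45 mm behind the knob axis, 20 mm above the counter, pin along the cooktop's y. The guard is a clear round cup, 77 mm wide, upside down over the knob, rim 10.5 and top 54.5 mm above the counter; the whole cup flips up and away from the robot; fully open it stands up to 110 mm above the counter, none of it more than 10 mm in front of the pin
- cover_right_hinge (a point): the same for the right guard
- cover_left_peak (a point): middle of the front edge, on the underside, of the clear peak (36 mm wide, 24 out from the cup, 4 thick) that sticks out level from the left guard near its top, on the robot's side: 106.5 mm in front of the hinge and 24.5 above it when shut, so 38 mm free under it. Moves and turns with the guard
- cover_right_peak (a point): the same for the right guard
- saucepan_middle (a point): steel saucepan with lid, 150 mm across, 116 high with its lid knob, long black handle, on the middle of one of the two zones; the point is on its axis, 40 mm above its underside
- kettle_middle (a point): white stove kettle, 148 mm across, 181 high with its hoop handle, on the other zone; the point is on its axis, 55 mm above its underside
- pepper_mill_middle (a point): dark wooden pepper mill, 54 mm across, 152 high, beside the cooktop; point half-way up
- salt_jar_middle (a point): white jar with wooden lid, 68 mm across, 85 high, beside the cooktop; point half-way up
- mug_middle (a point): white mug, 82 mm across, 92 high, beside the cooktop; point half-way up

How it is judged:
On the way, in this order (a step that is already met when the one before it is completed fails the run):
1. the guard over the knob of the saucepan's zone stands open by itself (((y of saucepan_middle in the frame of cooktop above 0 m and value of joint cover_left above 1.8 rad and contact force between cover_left and the arm below 0.05 N and contact force between cover_left and the fingers below 0.05 N and value of joint knob_left below 0.3 rad) or (not (y of saucepan_middle in the frame of cooktop above 0 m) and value of joint cover_right above 1.8 rad and contact force between cover_right and the arm below 0.05 N and contact force between cover_right and the fingers below 0.05 N and value of joint knob_right below 0.3 rad))), for 0.3 s.
2. that knob is turned clockwise to the first dot, the guard still open (((y of saucepan_middle in the frame of cooktop above 0 m and value of joint cover_left above 1.8 rad and value of joint knob_left between 1.12 and 1.48 rad) or (not (y of saucepan_middle in the frame of cooktop above 0 m) and value of joint cover_right above 1.8 rad and value of joint knob_right between 1.12 and 1.48 rad))), for 0.2 s.
At the end, for the whole second after the job is handed in: The guard of the saucepan's knob stands open (over 1.8 of 1.95 rad) untouched, that knob rests within 0.18 rad of the first dot (1.12 to 1.48 rad), the other guard is shut (under 0.1 rad) and its knob off (within 0.2 rad) (((y of saucepan_middle in the frame of cooktop above 0 m and value of joint cover_left above 1.8 rad and contact force between cover_left and the arm below 0.05 N and contact force between cover_left and the fingers below 0.05 N and value of joint knob_left between 1.12 and 1.48 rad and velocity of joint knob_left between -0.05 and 0.05 rad/s and value of joint cover_right below 0.1 rad and value of joint knob_right between -0.2 and 0.2 rad) or (not (y of saucepan_middle in the frame of cooktop above 0 m) and value of joint cover_right above 1.8 rad and contact force between cover_right and the arm below 0.05 N and contact force between cover_right and the fingers below 0.05 N and value of joint knob_right between 1.12 and 1.48 rad and velocity of joint knob_right between -0.05 and 0.05 rad/s and value of joint cover_left below 0.1 rad and value of joint knob_left between -0.2 and 0.2 rad))).
It fails at once if a knob of the wrong zone is turned or its guard lifted ((y of saucepan_middle in the frame of cooktop above 0 m and value of joint any of knob_right, cover_right above 0.3 rad) or (not (y of saucepan_middle in the frame of cooktop above 0 m) and value of joint any of knob_left, cover_left above 0.3 rad)).
It fails at once if a guard is forced: more than 20 N on it (contact force between any of cover_left, cover_right and the fingers above 20 N or contact force between any of cover_left, cover_right and the arm above 20 N).
It fails at once if a knob is forced: over 11 N on its switch, by pushing on past the stop or by twisting it while locked (contact force between any of knob_left, knob_right and cooktop above 11 N).
It fails at once if the saucepan, kettle, mill, jar or mug is moved by more than 20 mm (distance of any of saucepan_middle, kettle_middle, pepper_mill_middle, salt_jar_middle, mug_middle from where it was at the start of the episode above 0.02 m).
It also fails if it takes over 72 s, if anything falls off the work surface, if the arm or the gripper's body presses on something with over 40 N, if the wrist force passes 120 N, or if a joint passes its speed limit or range.

ROBOT

A 7-joint arm with a two-finger parallel gripper is mounted at the origin on the work surface. World frame = base frame: x ahead of the robot, y to its left, z up, the work surface at z = 0. Lengths are in m, angles in rad, forces in N, time in s.
With the tool pointing down it reaches from about 0.425 to 0.8 m from the base axis. Payload 8.3 kg.
Tool frame: the origin (TCP) lies at the very end of the fingers, on their centre line; the grasp point (between the pads) lies 19 mm behind it; z points along the fingers, y is the direction in which the jaws open and shut (so a half turn about z gives the same grasp; the last joint's range is limited). The gripper opens to 85 mm and grips with 20 to 120 N. Pads are 22 mm wide; open, the fingers measure 114 mm over their backs; the gripper's body (76 mm by 85 mm) begins 54 mm behind the grasp point. The pads swing forward as they close: fully open they stand 13 mm farther back than shut.
Start: joints at [1.247, 0.383, 0.016, 1.37, -0.006, 1.388, -0.046], TCP at [0.161, -0.604, 0.231] pointing down, gripper open.
Joint ranges: [-2.95, 2.95], [-0.25, 2.06], [-1.52, 1.56], [0.18, 2.33], [-1.44, 4.58], [0.02, 2.06], [-3.01, 3.01]. Speed limits (rad/s): [2.39, 2.39, 3.01, 3.01, 3.14, 3.14, 3.14].

INTERFACE

Orientations are given as a unit quaternion [w, x, y, z].
In Python, from cell import sensors, optics, bot, spotter gives the robot as it stands.
- The arm moves only by the tool carry_out, never from a script. Its argument "motion" is a list that holds one entry, the list of rows, each a list of 5 numbers: the gripper command: -1 is fully open, 1 is shut, values between are in proportion, then the shift along the tool's x, y, z in cm, then the turn about the tool's z in rad. A call has 1 to 10 rows; each row is the pose to reach, as a shift and turn from the pose commanded when the call began, along the tool's axes at that moment; what a row does not reach only later rows make up. A row lasts 1/12 s, in which the tool goes at most 41.7 mm and 7.16 degrees, less where a joint would pass 70% of its speed; a pose out of reach is approached as far as the arm can. A call with a gripper value outside its range is refused whole. The fingers move at their own pace and stop on an object; "newtons" is the grip in N (left out, the last holds). Time passes only in rows, so rows that repeat a pose let the fingers close. It gives the time, the measured TCP pose, the force and the opening at its end, in the units of the state.
- sensors.state(): the state, without advancing time (a new reading comes with each control period).
- optics.read_camera(name): name is "scene" or "top" or "wrist"; returns a dict with "color" (384x512x3 uint8, red, green, blue), "depth" (384x512 float32, m along the optical axis (not along the pixel's ray), 0 where there is no reading), "fx", "fy", "cx", "cy" (pixels), "R" (3x3) and "t" (3): a world point X has camera coordinates R X + t; the wrist camera has in their place "tool_from_camera" (4x4, takes a point from camera to tool coordinates, whose origin is the TCP and whose axes are the flange's). Camera axes: x right, y down, z forward; pixel columns grow to the right and rows downward; lengths in m; the calibration is good to about 2 mm. A picture is of the moment at which its call begins: read the wrist's pose just before it.
- bot.job_done(): hands the job in, once; it reports no verdict.
Trained networks look in a picture, given as the dict that the camera call returned (one of the last four; its "shot" number tells which), for a name from the list of things; names that differ only in an ending like _2 or _b are one class to them, and where a whole thing is asked for, a point or a joint stands for the part that bears it (a point fixed in the world has none). Each returns a list of dicts, best first, with "score" (0 to 1); they miss things now and then, are a little off and sometimes report something else, mostly with a low value. They report only what shows in the picture. A call takes as long as a camera call.
- spotter.recognise(picture, name): "box" ([left, top, right, bottom] in pixels, round what is visible of it).
- spotter.outline_of(picture, name): "mask" (384x512 bool, what is visible of it) and "box" ([left, top, right, bottom] in pixels, round what is visible of it).
- spotter.pinpoint(picture, name): "point" ([column, row] in pixels: a listed point, or the origin of a listed thing).
The state is a dict: "time_s": time; "joint_positions": joint angles; "qd": joint speeds; "effort": joint torques, N m; "tcp_pos": TCP position; "eef_rot": TCP orientation; "contact_force": force on the tool from outside, world axes, zero at the start; "wrist_torque": the same for the moment, N m; "width": finger opening in m.
Only numpy, scipy, OpenCV 4.12 (cv2) and the standard library are available. Lean on these libraries where they do the work, as an engineer would, in place of code of your own. Each camera call takes 0.05 s, during which the arm holds its last target.

## Working session

There is one attempt and no reset: what is moved stays moved. The work goes in short steps, Python scripts to look and compute and a tool call to move; the robot and the scene stay as the last step left them, time stands still between calls to the robot, and variables do not carry over. Pictures are saved under pics/ and viewed, and the job is handed in when it is done.

Besides the shell and the picture viewer there is one more tool, called after ">>>" by a JSON object that holds its "name" and its "arguments", one argument or row to a line. carry_out: Moves the arm, as the interface text tells. Its arguments: {"type":"object","properties":{"motion":{"type":"array"},"newtons":{"type":"number"}},"required":["motion"]}

```bash
mkdir -p pics; ls
cat > h.py <<'E'
import numpy as np,cv2
from cell import sensors,optics,bot,spotter
def save(p,n): cv2.imwrite('pics/'+n+'.png',cv2.cvtColor(p['color'],cv2.COLOR_RGB2BGR))
def ray(p,uv,z):
    R=np.array(p['R']);t=np.array(p['t']);d=R.T@np.array([(uv[0]-p['cx'])/p['fx'],(uv[1]-p['cy'])/p['fy'],1]);c=-R.T@t
    return c+d*(z-c[2])/d[2]
def proj(p,X):
    c=np.array(p['R'])@np.array(X)+np.array(p['t']);return [p['fx']*c[0]/c[2]+p['cx'],p['fy']*c[1]/c[2]+p['cy']]
E
python3 - <<'E'
from h import *
s=sensors.state();print({k:np.round(v,3).tolist() for k,v in s.items()})
Z={'cooktop':0,'knob_left_axis':.006,'knob_right_axis':.006,'cover_left_hinge':.02,'cover_right_hinge':.02,'cover_left_peak':.0445,'cover_right_peak':.0445,'saucepan_middle':.046,'kettle_middle':.061,'pepper_mill_middle':.076,'salt_jar_middle':.0425,'mug_middle':.046}
for c in ['top','scene']:
    p=optics.read_camera(c);save(p,c)
    for n,z in Z.items():
        for r in spotter.pinpoint(p,n)[:2]:
            print(c,n,round(r['score'],2),np.round(r['point']),np.round(ray(p,r['point'],z),3))
E
```

```text
pics
{'time_s': 0.0, 'joint_positions': [1.247, 0.384, 0.016, 1.371, -0.006, 1.388, -0.046], 'qd': [-0.0, 0.001, 0.002, 0.001, 0.001, -0.001, 0.001], 'effort': [0.0, -62.76, 0.844, -37.183, 0.016, 0.014, 0.0], 'tcp_pos': [0.161, -0.603, 0.23], 'eef_rot': [-0.001, 0.992, 0.13, -0.0], 'contact_force': [-0.554, -0.587, 0.166], 'wrist_torque': [0.014, -0.021, -0.051], 'width': 0.085}
top cooktop 0.79 [281. 175.] [ 0.648 -0.04   0.   ]
top knob_left_axis 0.68 [253. 215.] [0.543 0.024 0.006]
top knob_right_axis 0.7 [308. 214.] [ 0.552 -0.107  0.006]
top cover_left_hinge 0.83 [251. 193.] [0.595 0.033 0.02 ]
top cover_right_hinge 0.65 [305. 195.] [ 0.597 -0.097  0.02 ]
top cover_right_hinge 0.44 [312. 243.] [ 0.482 -0.116  0.02 ]
top cover_left_peak 0.67 [254. 237.] [0.488 0.02  0.044]
top cover_right_peak 0.69 [310. 240.] [ 0.487 -0.107  0.044]
top kettle_middle 0.73 [308. 239.] [ 0.487 -0.1    0.061]
top salt_jar_middle 0.79 [422. 196.] [ 0.6   -0.368  0.042]
top mug_middle 0.86 [146. 162.] [0.655 0.283 0.046]
scene cooktop 0.65 [223. 223.] [ 0.661 -0.047 -0.   ]
scene knob_right_axis 0.91 [229. 189.] [ 0.554 -0.094  0.006]
scene cover_left_hinge 0.62 [263. 207.] [0.577 0.026 0.02 ]
scene cover_right_hinge 0.6 [217. 194.] [ 0.598 -0.105  0.02 ]
scene cover_left_peak 0.85 [278. 177.] [0.479 0.018 0.044]
scene pepper_mill_middle 0.82 [364. 219.] [0.534 0.272 0.076]
scene pepper_mill_middle 0.71 [238. 166.] [ 0.523 -0.08   0.076]
scene salt_jar_middle 0.61 [142. 157.] [ 0.6   -0.366  0.042]
scene mug_middle 0.6 [352. 265.] [0.648 0.287 0.046]
```

```bash
python3 -c "
import cv2
for n in ['top','scene']: cv2.imwrite('pics/'+n+'_b.png',cv2.resize(cv2.imread('pics/'+n+'.png'),(768,576),interpolation=2))
t=cv2.imread('pics/top.png')[60:270,110:450];cv2.imwrite('pics/top_c.png',cv2.resize(t,None,fx=2.3,fy=2.3,interpolation=2))"
```

```text
(no output)
```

View pics/top_c.png

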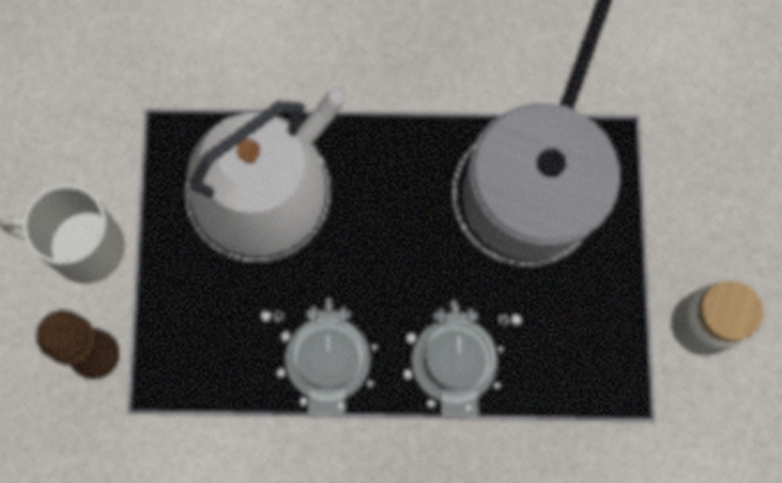

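View pics/scene_b.png

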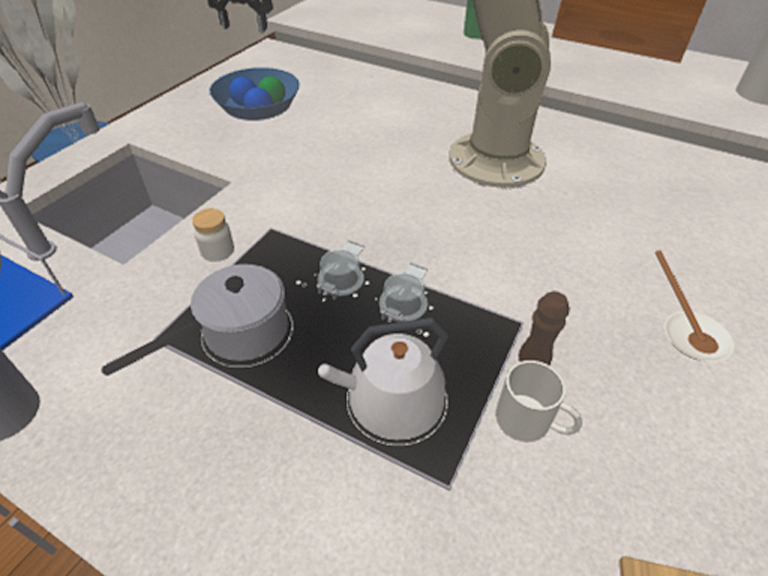

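The top view shows the saucepan on the right zone (crop ~545,175) and the kettle on the left, so the right guard and knob (crop ~455,360) are the ones to use. Next I'll fit the cooktop pose from its corners.

Run:
```python
from h import *
p=optics.read_camera('top')
g=cv2.cvtColor(p['color'],cv2.COLOR_RGB2GRAY)
pts=np.array([[148,111],[637,118],[131,411],[653,419]])/2.3+[110,60]
q=cv2.cornerSubPix(cv2.GaussianBlur(g,(3,3),0),pts.astype(np.float32).reshape(-1,1,2),(4,4),(-1,-1),(3,50,.01)).reshape(-1,2)
print(pts,q)
for Q in (pts,q):
    W=np.array([ray(p,u,.006)[:2] for u in Q]);print(W.round(4))
    M=np.array([[.165,.27],[.165,-.27],[-.165,.27],[-.165,-.27]])
    c=W.mean(0);A=(W-c).T@M;th=np.arctan2(A[1,0]-A[0,1],A[0,0]+A[1,1])
    R=np.array([[np.cos(th),-np.sin(th)],[np.sin(th),np.cos(th)]])
    print('c',c,'yaw',th,'res',(W-c-M@R.T).round(4).tolist())
    f=lambda a,b:(c+R@[a,b]).round(4)
    print('knobR',f(-.108,-.066),'hinge',f(-.063,-.066),'peak',f(-.1695,-.066),'knobL',f(-.108,.066))
    for n,X in dict(kR=[*f(-.108,-.066),.0425],pk=[*f(-.1695,-.066),.0445],hg=[*f(-.063,-.066),.02],off=[*f(-.053,-.066),.006],pan=[*f(.075,-.145),.09]).items(): print(n,np.array(proj(p,X)).round(1),((np.array(proj(p,X))-[110,60])*2.3).round())
p2=optics.read_camera('scene')
for n in ['saucepan_middle','kettle_middle']:
  for pp in (p,p2):
    print(n,[(round(r['score'],2),np.round(r['box'])) for r in spotter.outline_of(pp,n)[:2]])
```

```text
[[174.34782609 108.26086957]
 [386.95652174 111.30434783]
 [166.95652174 238.69565217]
 [393.91304348 242.17391304]] [[173.57253 107.96139]
 [386.37213 110.81092]
 [166.09944 238.4316 ]
 [393.24402 241.61371]]
[[ 0.8078  0.2367]
 [ 0.8235 -0.3019]
 [ 0.4783  0.2271]
 [ 0.4939 -0.3121]]
c [ 0.6508793  -0.03754008] yaw 0.029329077232128565 res [[-0.0001, -0.0004], [-0.0002, 0.0007], [0.0002, -0.0004], [0.0, 0.0001]]
knobR [ 0.5449 -0.1067] hinge [ 0.5898 -0.1054] peak [ 0.4834 -0.1085] knobL [0.541  0.0253]
kR [309.8 215. ] [459. 356.]
pk [310.2 241.5] [460. 418.]
hg [308.4 197.6] [456. 317.]
off [307.6 194.6] [454. 310.]
pan [346.  133.5] [543. 169.]
[[ 0.8086  0.2388]
 [ 0.8248 -0.3004]
 [ 0.4788  0.2292]
 [ 0.4951 -0.3106]]
c [ 0.65182219 -0.03575635] yaw 0.030091636542751307 res [[-0.0001, -0.0003], [-0.0001, 0.0002], [0.0, 0.0], [0.0001, 0.0]]
knobR [ 0.5459 -0.105 ] hinge [ 0.5908 -0.1036] peak [ 0.4844 -0.1068] knobL [0.5419 0.027 ]
kR [309.  214.5] [458. 355.]
pk [309.5 241.1] [459. 416.]
hg [307.6 197.2] [455. 316.]
off [306.9 194.2] [453. 309.]
pan [345.1 133. ] [541. 168.]
saucepan_middle [(0.71, array([312.,  49., 382., 172.]))]
saucepan_middle [(0.73, array([ 67., 175., 192., 252.]))]
kettle_middle [(0.66, array([189.,  99., 260., 172.])), (0.3, array([404., 180., 441., 217.]))]
kettle_middle [(0.9, array([211., 214., 298., 292.])), (0.52, array([256., 178., 284., 214.]))]
```

```bash
cat >> h.py <<'E'
from scipy.spatial.transform import Rotation as Ro
C=np.array([.6518,-.0358]);TH=.030
def cw(a,b): return C+np.array([[np.cos(TH),-np.sin(TH)],[np.sin(TH),np.cos(TH)]])@[a,b]
def st():
    s=sensors.state();q=s['eef_rot'];R=Ro.from_quat([q[1],q[2],q[3],q[0]]).as_matrix()
    yaw=np.arctan2(R[1,0],R[0,0])
    print('t',round(s['time_s'],2),'p',np.round(s['tcp_pos'],4),'yaw',round(yaw,4),'tilt',np.round(R[:2,2],4),'F',np.round(s['contact_force'],2),'T',np.round(s['wrist_torque'],2),'w',round(s['width'],4),'q',np.round(s['joint_positions'],2))
    return s,R,yaw
def to(x,y,z,yawt=None):
    s,R,yaw=st();d=R.T@(np.array([x,y,z])-s['tcp_pos'])*100
    print('row cm',d.round(2),'turn',None if yawt is None else round(-((yawt-yaw)),3))
E
python3 -c "
from h import *
print(cw(-.108,-.066),cw(-.1695,-.066),cw(-.21,-.066))
to(.44,-.108,.16,np.pi+.03)"
```

```text
[ 0.5458283  -0.10500982] [ 0.48435597 -0.10685454] [ 0.4438742  -0.10806936]
t 1.6 p [ 0.1612 -0.6038  0.2313] yaw 0.2609 tilt [0.     0.0001] F [-0.16 -0.48 -0.09] T [0.01 0.02 0.04] w 0.0852 q [ 1.25  0.38  0.02  1.37 -0.01  1.39 -0.05]
row cm [ 39.72 -40.72   7.13] turn -2.911
```

>>> {"name": "carry_out", "arguments": {
  "motion": [
    [[1,3,-3,0,-0.12],[1,7,-7,0,-0.24],[1,10,-10,1,-0.36],[1,13,-13,1,-0.48],[1,16,-16,2,-0.6],[1,19,-19,2,-0.72],[1,22,-22,3,-0.84],[1,25,-25,3,-0.96],[1,27,-28,4,-1.08],[1,29,-30,4,-1.2]]
  ]
}}

```text
time_s: 2.43
tcp_pos: [0.3622, -0.2406, 0.1911]
eef_rot: [-0.0, 0.743, 0.669, -0.0]
contact_force: [1.3, -1.4, 0.1]
width: -0.0002
```

```bash
python3 -c "
from h import *
to(.44,-.108,.14,np.pi+.03)"
```

```text
t 2.43 p [ 0.3622 -0.2406  0.1911] yaw 1.4665 tilt [-0.0003 -0.0003] F [ 1.31 -1.36  0.11] T [-0.04 -0.02 -0.  ] w -0.0002 q [ 0.9   0.02 -0.39  1.9   0.01  1.22  0.41]
row cm [14.    6.36  5.11] turn -1.705
```

>>> {"name": "carry_out", "arguments": {
  "motion": [
    [[1,2,1,0,-0.12],[1,5,2,0,-0.24],[1,7,3,1,-0.36],[1,9,4,1,-0.48],[1,11,5,1,-0.6],[1,13,6,2,-0.72],[1,14,6.4,2,-0.84],[1,14,6.4,2,-0.96],[1,14,6.4,2,-1.08],[1,14,6.4,2,-1.2]]
  ]
}}

```text
time_s: 3.27
tcp_pos: [0.4414, -0.1102, 0.1717]
eef_rot: [0.0, 0.235, 0.972, 0.0]
contact_force: [0.4, 1.3, 0.4]
width: 0.0
```

>>> {"name": "carry_out", "arguments": {
  "motion": [
    [[1,0,0,0,-0.12],[1,0,0,0,-0.24],[1,0,0,0,-0.36],[1,0,0,0,-0.48],[1,0,0,0,-0.505],[1,0,0,0,-0.505]]
  ]
}}

```text
time_s: 3.77
tcp_pos: [0.4412, -0.1106, 0.1717]
eef_rot: [0.0, -0.011, 1.0, -0.0]
contact_force: [-1.3, -0.4, -0.4]
width: 0.0001
```

```bash
python3 - <<'E'
from h import *
to(.445,-.108,.015,np.pi+.03)
p=optics.read_camera('wrist');save(p,'w1')
print(p['tool_from_camera'],p['fx'],p['cx'],p['cy'])
p=optics.read_camera('top');save(p,'t1')
p=optics.read_camera('scene');save(p,'s1')
E
python3 -c "
import cv2
a=cv2.imread('pics/w1.png');b=cv2.imread('pics/s1.png')[60:260,150:400];b=cv2.resize(b,(480,384),interpolation=2)
import numpy as np
c=np.hstack([a,b]);cv2.imwrite('pics/ws1.png',cv2.resize(c,(800,int(800*384/c.shape[1]))))"
```

```text
t 3.77 p [ 0.4412 -0.1106  0.1717] yaw -3.1189 tilt [ 0.0002 -0.0001] F [-1.28 -0.43 -0.43] T [ 0.05 -0.02  0.04] w 0.0001 q [ 0.77  0.1  -0.63  1.88  0.06  1.19  1.72]
row cm [-0.38  0.25 15.67] turn -6.291
[[ 1.11591068e-03 -9.64994463e-01 -2.62267879e-01  6.53603091e-02]
 [ 9.99998491e-01  7.27609836e-04  1.57765996e-03 -4.10445256e-04]
 [-1.33160443e-03 -2.62269244e-01  9.64993819e-01 -1.42323644e-01]
 [ 0.00000000e+00  0.00000000e+00  0.00000000e+00  1.00000000e+00]] 338.2412367526775 251.91404928766931 196.3135458015814
```

View pics/ws1.png

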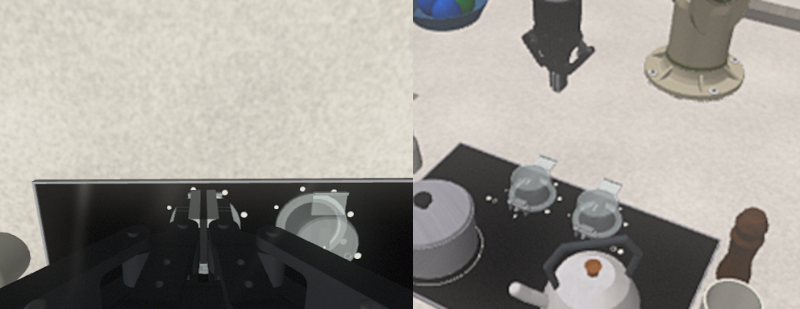

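>>> {"name": "carry_out", "arguments": {
  "motion": [
    [[1,0,0.2,4,0],[1,-0.2,0.2,8,0],[1,-0.4,0.2,12,0],[1,-0.4,0.2,15.3,0],[1,-0.4,0.2,15.3,0],[1,-1.2,0.2,15.3,0],[1,-1.8,0.2,15.3,0],[1,-1.8,0.2,15.3,0],[1,-1.8,0.2,15.3,0]]
  ]
}}

```text
time_s: 4.67
tcp_pos: [0.4615, -0.1084, 0.0209]
eef_rot: [0.002, -0.012, 1.0, -0.001]
contact_force: [-1.0, -0.3, 0.0]
width: 0.0002
```

Run:
```python
from h import *
st()
for c in ['scene','top','wrist']:
  p=optics.read_camera(c);save(p,c+'2')
b=cv2.imread('pics/scene2.png')[90:220,160:330];cv2.imwrite('pics/s2.png',cv2.resize(b,(784,600),interpolation=2))
```

```text
t 4.67 p [ 0.4615 -0.1084  0.0209] yaw -3.1176 tilt [ 0.0042 -0.0012] F [-1.04 -0.26  0.03] T [0.04 0.02 0.03] w 0.0002 q [ 0.68  0.35 -0.59  2.    0.25  0.87  1.55]
```

View pics/s2.png

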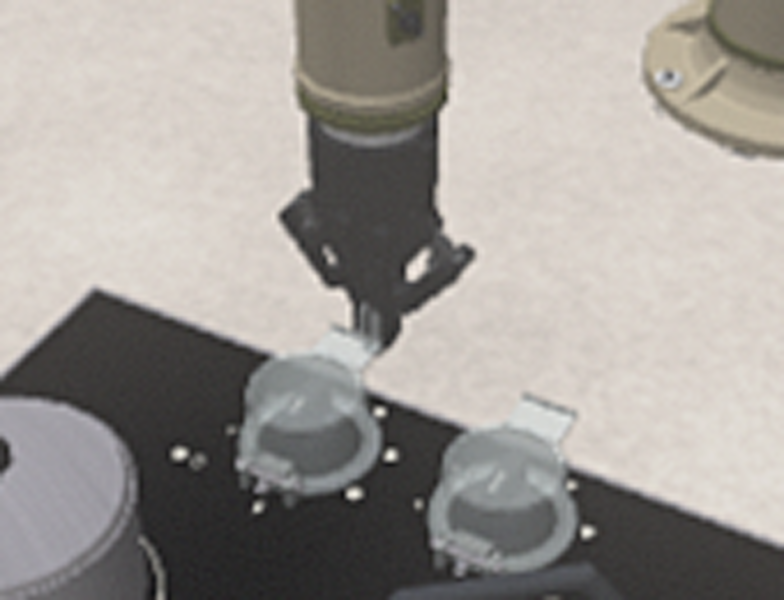

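View pics/wrist2.png

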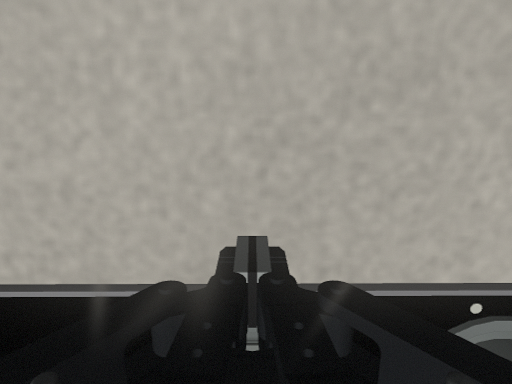

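>>> {"name": "carry_out", "arguments": {
  "motion": [
    [[1,-0.3,0,0,0],[1,-0.6,0,0,0],[1,-0.9,0,0,0],[1,-0.9,0,0,0],[1,-0.9,0,0,0],[1,-0.9,0,0,0]]
  ]
}}

```text
time_s: 5.32
tcp_pos: [0.4681, -0.1077, 0.0185]
eef_rot: [-0.0, -0.012, 1.0, 0.0]
contact_force: [1.0, -0.1, -0.2]
width: -0.0001
```

>>> {"name": "carry_out", "arguments": {
  "motion": [
    [[1,-0.1,0,0,0],[1,-0.2,0,0,0],[1,-0.2,0,0,0],[1,-0.2,0,0,0]]
  ]
}}

```text
time_s: 5.65
tcp_pos: [0.4702, -0.1078, 0.0186]
eef_rot: [0.0, -0.012, 1.0, 0.0]
contact_force: [0.5, 0.2, 1.1]
width: -0.0001
```

>>> {"name": "carry_out", "arguments": {
  "motion": [
    [[1,-0.1,0,0,0],[1,-0.15,0,0,0],[1,-0.15,0,0,0],[1,-0.15,0,0,0]]
  ]
}}

```text
time_s: 5.98
tcp_pos: [0.4717, -0.1077, 0.0186]
eef_rot: [0.0, -0.012, 1.0, 0.0]
contact_force: [-0.2, -0.1, 1.3]
width: -0.0001
```

>>> {"name": "carry_out", "arguments": {
  "motion": [
    [[1,-0.1,0,0,0],[1,-0.15,0,0,0],[1,-0.15,0,0,0],[1,-0.15,0,0,0]]
  ]
}}

```text
time_s: 6.32
tcp_pos: [0.4732, -0.1077, 0.0186]
eef_rot: [0.0, -0.012, 1.0, 0.0]
contact_force: [0.4, 0.1, 0.1]
width: 0.0002
```

>>> {"name": "carry_out", "arguments": {
  "motion": [
    [[1,-0.1,0,0,0],[1,-0.1,0,0,0],[1,-0.1,0,0,0]]
  ]
}}

```text
time_s: 6.57
tcp_pos: [0.4739, -0.1077, 0.0185]
eef_rot: [-0.0, -0.012, 1.0, 0.0]
contact_force: [-1.5, -0.5, 0.5]
width: -0.0001
```

>>> {"name": "carry_out", "arguments": {
  "motion": [
    [[1,-0.1,0,0,0],[1,-0.1,0,0,0],[1,-0.1,0,0,0]]
  ]
}}

```text
time_s: 6.82
tcp_pos: [0.4739, -0.1077, 0.0183]
eef_rot: [-0.001, -0.012, 1.0, 0.0]
contact_force: [-5.4, 0.9, 3.1]
width: 0.0001
```

>>> {"name": "carry_out", "arguments": {
  "motion": [
    [[1,0,0,-0.1,0],[1,-0.05,0,-0.2,0],[1,-0.1,0,-0.4,0],[1,-0.1,0,-0.4,0]]
  ]
}}

```text
time_s: 7.15
tcp_pos: [0.475, -0.1077, 0.0224]
eef_rot: [-0.001, -0.012, 1.0, 0.0]
contact_force: [-5.4, 0.2, 0.6]
width: 0.0
```

Run:
```python
from h import *
st()
for c in ['scene']:
  p=optics.read_camera(c);save(p,c+'3')
b=cv2.imread('pics/scene3.png')[90:220,160:330];cv2.imwrite('pics/s3.png',cv2.resize(b,(784,600),interpolation=2))
```

```text
t 7.15 p [ 0.475  -0.1077  0.0224] yaw -3.1174 tilt [-0.0024  0.0001] F [-5.42  0.2   0.6 ] T [ 0.04  1.19 -0.01] w 0.0 q [ 0.66  0.37 -0.59  1.96  0.26  0.89  1.53]
```

View pics/s3.png

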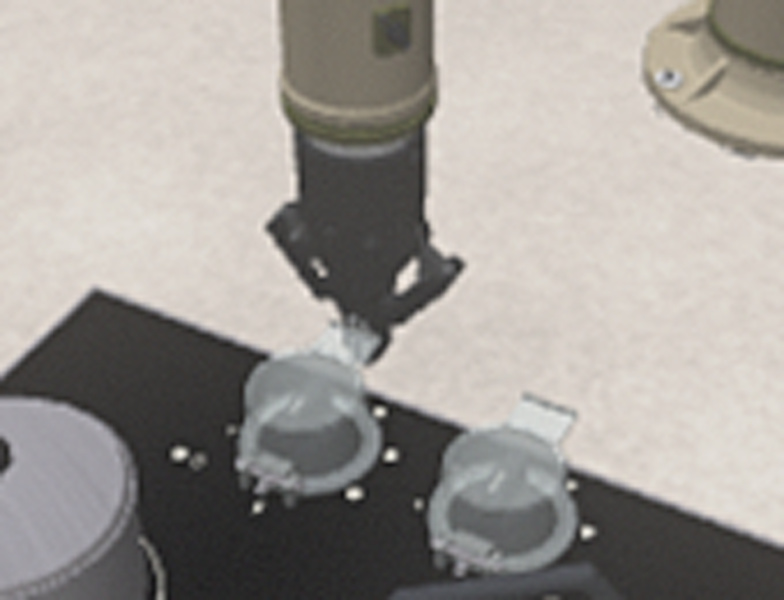

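>>> {"name": "carry_out", "arguments": {
  "motion": [
    [[1,-0.1,0,-0.1,0],[1,-0.15,0,-0.2,0],[1,-0.2,0,-0.4,0],[1,-0.2,0,-0.5,0],[1,-0.2,0,-0.5,0]]
  ]
}}

```text
time_s: 7.62
tcp_pos: [0.4766, -0.1076, 0.0272]
eef_rot: [-0.002, -0.012, 1.0, 0.0]
contact_force: [-7.3, 0.1, 0.6]
width: 0.0001
```

Run:
```python
from h import *
st()
for c in ['scene']:
  p=optics.read_camera(c);save(p,c+'4')
b=cv2.imread('pics/scene4.png')[90:220,160:330];cv2.imwrite('pics/s4.png',cv2.resize(b,(784,600),interpolation=2))
```

```text
t 7.62 p [ 0.4766 -0.1076  0.0272] yaw -3.1176 tilt [-0.0032  0.0001] F [-7.35  0.11  0.6 ] T [-0.04  1.47  0.05] w 0.0001 q [ 0.66  0.37 -0.59  1.95  0.26  0.9   1.54]
```

View pics/s4.png

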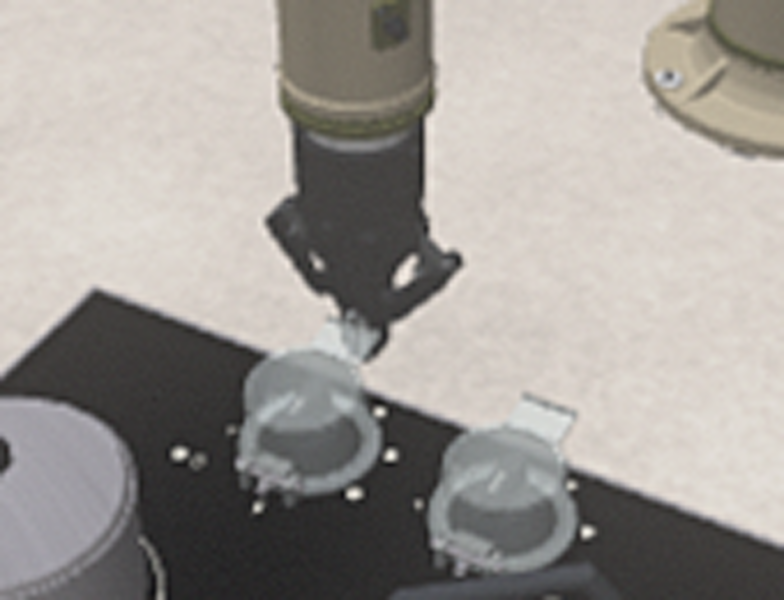

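>>> {"name": "carry_out", "arguments": {
  "motion": [
    [[1,-0.1,0,-0.3,0],[1,-0.2,0,-0.6,0],[1,-0.3,0,-0.9,0],[1,-0.45,0,-1.2,0],[1,-0.6,0,-1.5,0],[1,-0.75,0,-1.8,0],[1,-0.9,0,-2.0,0],[1,-0.9,0,-2.0,0]]
  ]
}}

```text
time_s: 8.33
tcp_pos: [0.4858, -0.1074, 0.0476]
eef_rot: [-0.002, -0.012, 1.0, -0.0]
contact_force: [-9.2, -0.4, 3.2]
width: 0.0003
```

Run:
```python
from h import *
st()
for c in ['scene']:
  p=optics.read_camera(c);save(p,c+'5')
b=cv2.imread('pics/scene5.png')[90:220,160:330];cv2.imwrite('pics/s5.png',cv2.resize(b,(784,600),interpolation=2))
```

```text
t 8.33 p [ 0.4858 -0.1074  0.0476] yaw -3.1175 tilt [-0.003  -0.0001] F [-9.24 -0.37  3.17] T [ 0.06  1.79 -0.03] w 0.0003 q [ 0.66  0.36 -0.6   1.91  0.24  0.95  1.55]
```

View pics/s5.png

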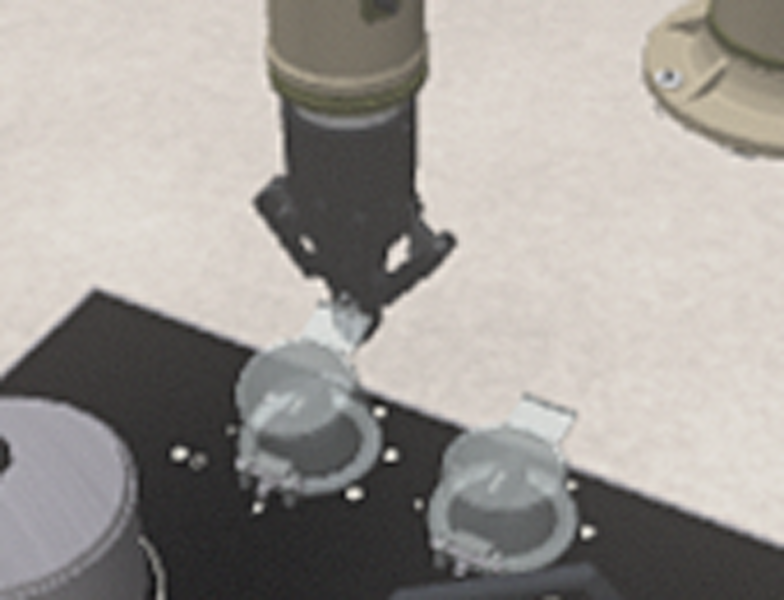

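>>> {"name": "carry_out", "arguments": {
  "motion": [
    [[1,0,0,-0.4,0],[1,-0.15,0,-0.8,0],[1,-0.35,0,-1.2,0],[1,-0.6,0,-1.6,0],[1,-0.85,0,-2.0,0],[1,-1.1,0,-2.3,0],[1,-1.4,0,-2.6,0],[1,-1.7,0,-2.9,0],[1,-1.8,0,-3.0,0]]
  ]
}}

```text
time_s: 9.13
tcp_pos: [0.5059, -0.1069, 0.0782]
eef_rot: [0.0, -0.012, 1.0, 0.0]
contact_force: [-2.9, -0.1, 0.9]
width: 0.0002
```

Run:
```python
from h import *
st()
for c in ['scene']:
  p=optics.read_camera(c);save(p,c+'6')
b=cv2.imread('pics/scene6.png')[90:220,160:330];cv2.imwrite('pics/s6.png',cv2.resize(b,(784,600),interpolation=2))
```

```text
t 9.13 p [ 0.5059 -0.1069  0.0782] yaw -3.1172 tilt [0.0007 0.    ] F [-2.88 -0.07  0.87] T [-0.02  0.56 -0.  ] w 0.0002 q [ 0.66  0.35 -0.6   1.84  0.23  1.02  1.55]
```

View pics/s6.png

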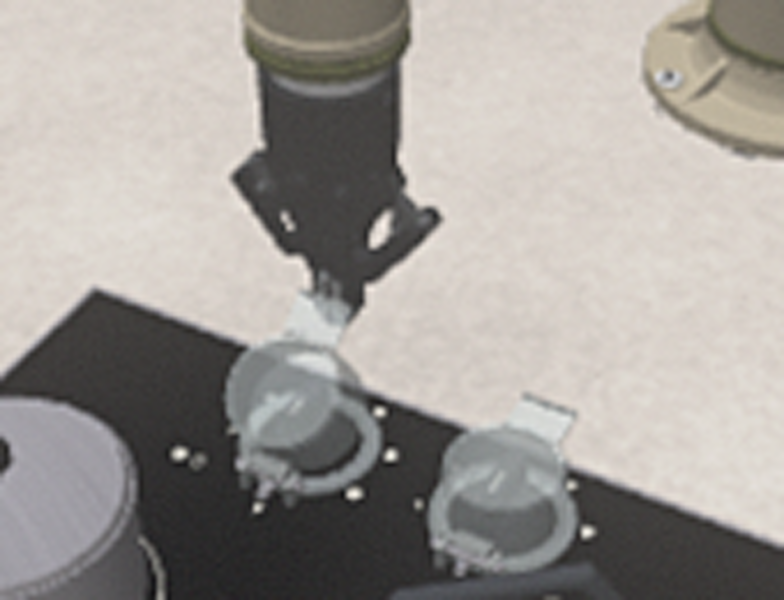

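>>> {"name": "carry_out", "arguments": {
  "motion": [
    [[1,-0.3,0,-0.4,0],[1,-0.7,0,-0.8,0],[1,-1.1,0,-1.2,0],[1,-1.6,0,-1.6,0],[1,-2.1,0,-1.9,0],[1,-2.6,0,-2.2,0],[1,-3.1,0,-2.4,0],[1,-3.6,0,-2.5,0],[1,-3.7,0,-2.5,0]]
  ]
}}

```text
time_s: 9.93
tcp_pos: [0.5434, -0.1059, 0.1031]
eef_rot: [0.001, -0.012, 1.0, 0.0]
contact_force: [-1.0, -1.0, 0.9]
width: -0.0003
```

Run:
```python
from h import *
st()
for c in ['scene']:
  p=optics.read_camera(c);save(p,c+'7')
b=cv2.imread('pics/scene7.png')[90:220,160:330];cv2.imwrite('pics/s7.png',cv2.resize(b,(784,600),interpolation=2))
```

```text
t 9.93 p [ 0.5434 -0.1059  0.1031] yaw -3.1171 tilt [0.0013 0.0001] F [-1.01 -0.98  0.87] T [-0.01  0.24  0.02] w -0.0003 q [ 0.62  0.39 -0.6   1.72  0.24  1.1   1.54]
```

View pics/s7.png

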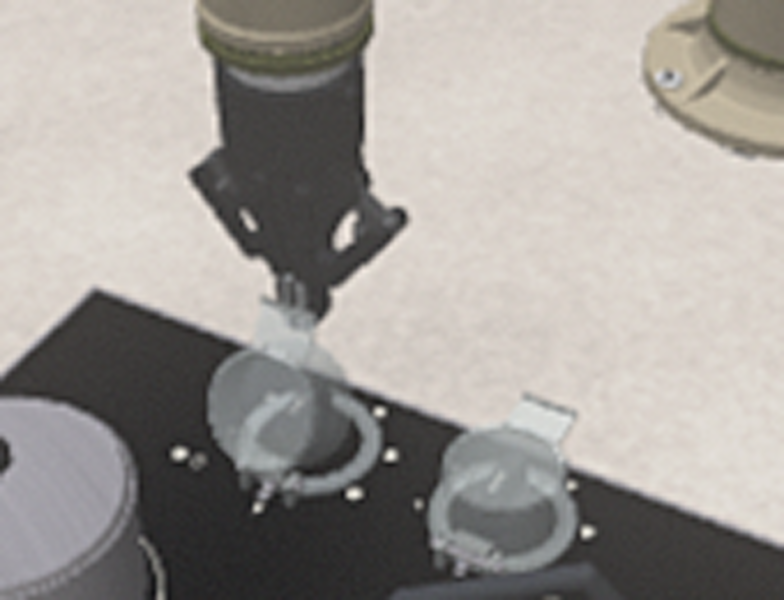

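>>> {"name": "carry_out", "arguments": {
  "motion": [
    [[1,-0.6,0,-0.5,0],[1,-1.2,0,-0.9,0],[1,-1.8,0,-1.1,0],[1,-2.5,0,-1.1,0],[1,-3.2,0,-1.1,0],[1,-3.9,0,-1.1,0],[1,-4.6,0,-1.1,0],[1,-5.3,0,-1.1,0],[1,-5.9,0,-1.1,0],[1,-6.2,0,-1.1,0]]
  ]
}}

```text
time_s: 10.82
tcp_pos: [0.605, -0.1043, 0.1134]
eef_rot: [0.0, -0.012, 1.0, 0.0]
contact_force: [-0.0, 0.1, -0.1]
width: -0.0006
```

Run:
```python
from h import *
st()
for c in ['scene']:
  p=optics.read_camera(c);save(p,c+'8')
b=cv2.imread('pics/scene8.png')[90:220,160:330];cv2.imwrite('pics/s8.png',cv2.resize(b,(784,600),interpolation=2))
```

```text
t 10.82 p [ 0.605  -0.1043  0.1134] yaw -3.1171 tilt [0.0002 0.0005] F [-0.03  0.15 -0.1 ] T [-0.02  0.01  0.03] w -0.0006 q [ 0.54  0.51 -0.58  1.54  0.29  1.18  1.51]
```

View pics/s8.png

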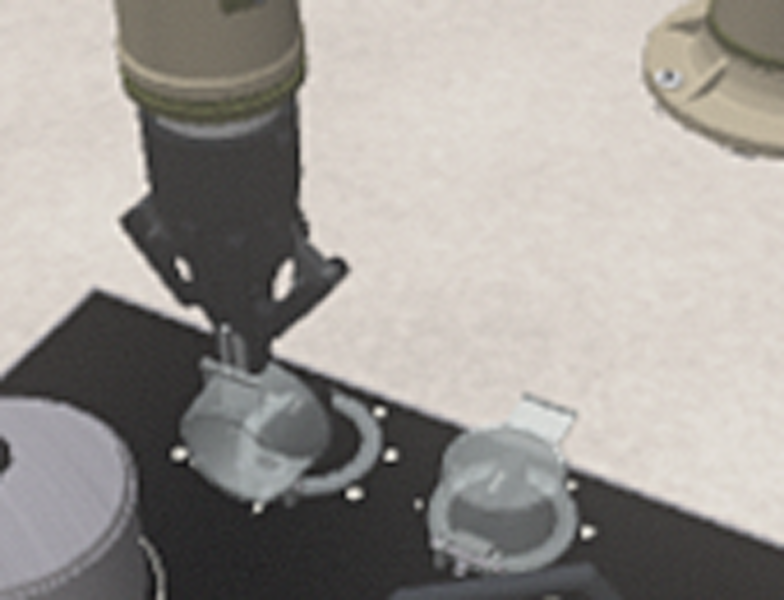

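>>> {"name": "carry_out", "arguments": {
  "motion": [
    [[1,0,0,-2,0],[1,1,0,-5,0],[0.3,4,0,-7,0],[0.3,7,0,-8,0],[0.3,7,0,-8,0],[0.3,7,0,-8,0],[0.3,7,0,-8,0]]
  ]
}}

```text
time_s: 11.45
tcp_pos: [0.5343, -0.1065, 0.1938]
eef_rot: [0.0, -0.012, 1.0, -0.0]
contact_force: [0.4, -0.4, 0.2]
width: 0.0298
```

Run:
```python
from h import *
st()
p=optics.read_camera('scene');save(p,'scene9')
b=cv2.imread('pics/scene9.png')[90:220,160:330]
w=optics.read_camera('wrist');save(w,'w9')
T=optics.read_camera('top');save(T,'t9')
a=cv2.resize(b,(500,384),interpolation=2)
c=np.hstack([a,cv2.imread('pics/w9.png')]);cv2.imwrite('pics/c9.png',cv2.resize(c,(800,303)))
cv2.imwrite('pics/t9c.png',cv2.resize(cv2.imread('pics/t9.png')[150:270,230:390],(800,600),interpolation=2))
for n in ['cover_right_peak','knob_right_axis']:
  for q in (p,T): print(n,[(round(r['score'],2),np.round(r['point'])) for r in spotter.pinpoint(q,n)[:2]])
for th in (1.45,1.95):
  f=1.7965-(np.pi/2-.0)+0; ph=.2261+th; X=cw(-.063-.1093*np.cos(ph),-.066); P=[*X,.02+.1093*np.sin(ph)]
  print(th,P,proj(p,P),proj(T,P))
```

```text
t 11.45 p [ 0.5343 -0.1065  0.1938] yaw -3.1178 tilt [ 0.0008 -0.0006] F [ 0.4  -0.44  0.24] T [0.03 0.04 0.02] w 0.0298 q [ 0.65  0.29 -0.62  1.63  0.18  1.28  1.59]
cover_right_peak [(0.93, array([208., 170.]))]
cover_right_peak [(0.83, array([313., 176.]))]
knob_right_axis [(0.9, array([226., 188.]))]
knob_right_axis [(0.55, array([310., 218.]))]
1.45 [np.float64(0.6022913131862458), np.float64(-0.10331541748463836), np.float64(0.12869455339135208)] [np.float64(213.52555078239064), np.float64(165.72254375527845)] [np.float64(313.8515628760351), np.float64(182.757922338317)]
1.95 [np.float64(0.6529730582709757), np.float64(-0.10179450883212202), np.float64(0.10988059707053208)] [np.float64(202.97056754188836), np.float64(183.7573398441426)] [np.float64(312.3530622112088), np.float64(162.20297630276667)]
```

View pics/c9.png

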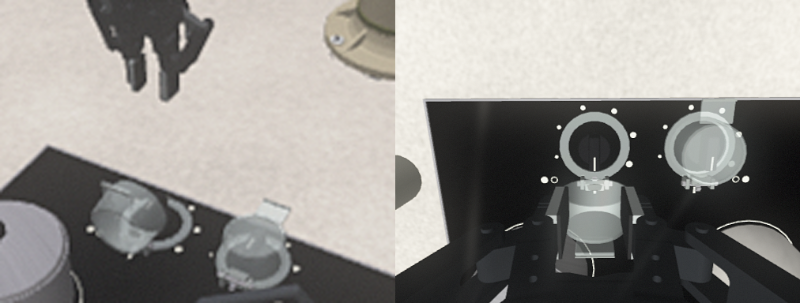

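View pics/t9c.png

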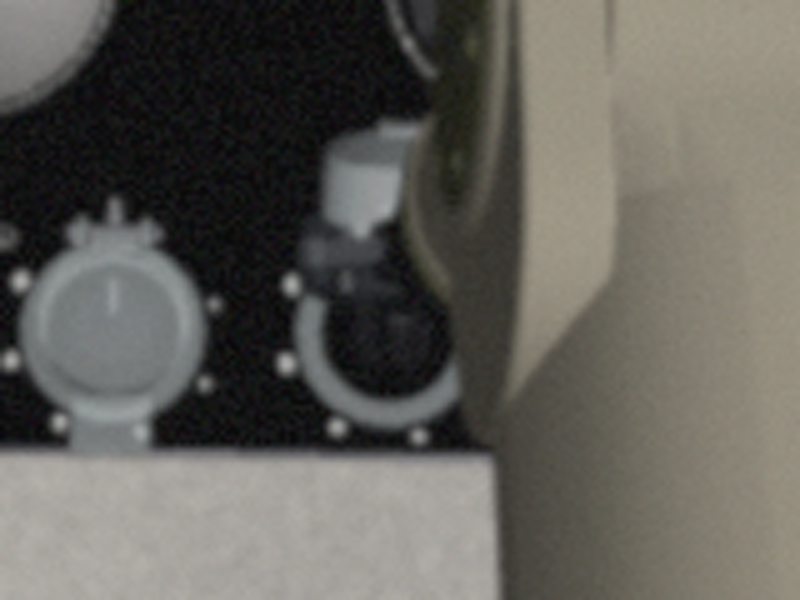

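>>> {"name": "carry_out", "arguments": {
  "motion": [
    [[0.3,-0.5,0,0,0],[0.3,-1.1,0,0,0],[0.3,-1.1,0,0,0],[0.3,-1.1,0,0,0],[0.3,-1.1,0,0,0],[0.3,-1.1,0,0,0]]
  ]
}}

```text
time_s: 12.3
tcp_pos: [0.5451, -0.1059, 0.1936]
eef_rot: [-0.0, -0.012, 1.0, 0.0]
contact_force: [0.3, -1.2, 0.7]
width: 0.03
```

Run:
```python
from h import *
st()
p=optics.read_camera('scene');save(p,'scene10')
b=cv2.imread('pics/scene10.png')[140:220,170:277].copy()
b=cv2.resize(b,(800,600),interpolation=2)
for th,col in ((1.5,(0,0,255)),(1.7,(0,255,255)),(1.95,(0,255,0))):
  pts=[]
  for x,z in ((-83.5,-9.5),(-83.5,30),(-106.5,28.5),(-106.5,24.5),(-83.5,24.5)):
    X=cw(-.063+(x*np.cos(th)+z*np.sin(th))/1e3,-.066);P=[*X,.02+(-x*np.sin(th)+z*np.cos(th))/1e3]
    u=proj(p,P);pts.append([(u[0]-170)*800/107,(u[1]-140)*7.5])
  cv2.polylines(b,[np.int32(pts)],False,col,1)
cv2.imwrite('pics/s10.png',b)
print([(round(r['score'],2),np.round(r['point'],1)) for r in spotter.pinpoint(p,'cover_right_peak')[:2]])
for th in np.arange(1.4,2,.1):
    ph=.2261+th; X=cw(-.063-.1093*np.cos(ph),-.066); print(th,np.round(proj(p,[*X,.02+.1093*np.sin(ph)]),1))
```

```text
t 12.3 p [ 0.5451 -0.1059  0.1936] yaw -3.1173 tilt [-0.0001  0.0001] F [ 0.33 -1.2   0.7 ] T [ 0.   -0.04  0.03] w 0.03 q [ 0.64  0.32 -0.62  1.6   0.19  1.29  1.58]
[(0.72, array([211.9, 173.2]))]
1.4 [214.7 164.3]
1.5 [212.4 167.2]
1.6 [210.1 170.5]
1.7000000000000002 [207.9 174. ]
1.8000000000000003 [205.8 177.8]
1.9000000000000004 [203.9 181.7]
2.0000000000000004 [202.1 185.8]
```

View pics/s10.png

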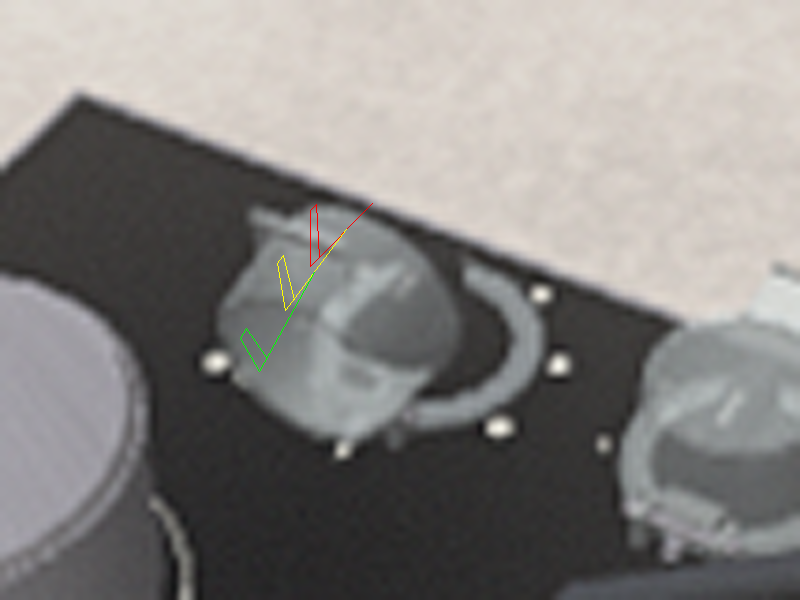

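>>> {"name": "carry_out", "arguments": {
  "motion": [
    [[1,-1.5,0,2,0],[1,-3,0,4,0],[1,-4.5,0,6,0],[1,-5,0,8,0],[1,-5,0,8,0],[1,-5,0,8,0],[1,-5.5,0,8,0],[1,-6,0,8,0]]
  ]
}}

```text
time_s: 13.07
tcp_pos: [0.6059, -0.1049, 0.1156]
eef_rot: [0.001, -0.012, 1.0, -0.0]
contact_force: [-1.8, 0.4, -0.8]
width: -0.0001
```

>>> {"name": "carry_out", "arguments": {
  "motion": [
    [[1,-0.5,0,0,0],[1,-1,0,0,0],[1,-1.5,0,0.2,0],[1,-2,0,0.5,0],[1,-2.5,0,0.8,0],[1,-2.9,0,1,0],[1,-3.2,0,1.1,0],[1,-3.4,0,1.1,0],[1,-3.4,0,1.1,0]]
  ]
}}

```text
time_s: 13.82
tcp_pos: [0.6394, -0.1035, 0.1024]
eef_rot: [-0.0, -0.012, 1.0, 0.0]
contact_force: [0.4, 0.0, -0.1]
width: -0.0001
```

Run:
```python
from h import *
st()
p=optics.read_camera('scene');save(p,'scene11')
b=cv2.imread('pics/scene11.png')[90:220,160:330];cv2.imwrite('pics/s11.png',cv2.resize(b,(784,600),interpolation=2))
```

```text
t 13.82 p [ 0.6394 -0.1035  0.1024] yaw -3.1172 tilt [-0.0002  0.0004] F [ 0.37  0.03 -0.12] T [-0.01  0.01  0.06] w -0.0001 q [ 0.5   0.58 -0.57  1.45  0.32  1.2   1.49]
```

View pics/s11.png

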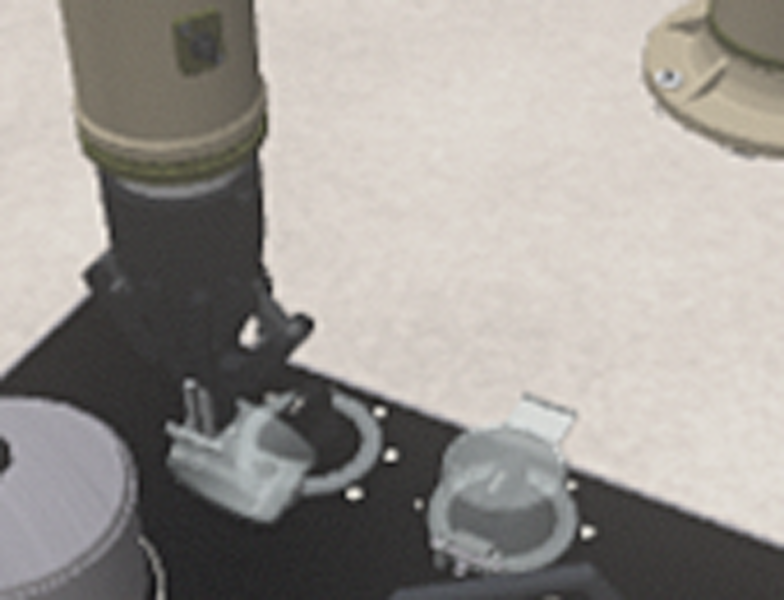

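>>> {"name": "carry_out", "arguments": {
  "motion": [
    [[1,0,0,-2,0],[1,1,0,-5,0],[0.3,4,0,-8,0],[0.3,7,0,-9,0],[0.3,9.4,0,-9,0],[0.3,9.4,0,-9,0],[0.3,9.4,0,-9,0]]
  ]
}}

```text
time_s: 14.45
tcp_pos: [0.5444, -0.1066, 0.1935]
eef_rot: [0.001, -0.012, 1.0, -0.001]
contact_force: [0.2, 0.6, -0.3]
width: 0.0302
```

```bash
cat > chk.py <<'E'
from h import *
import sys
st()
p=optics.read_camera('scene');save(p,'sc'+sys.argv[1])
b=p['color'][140:220,170:277,::-1].copy()
b=cv2.resize(b,(800,600),interpolation=2)
for th,col in ((1.6,(0,0,255)),(1.8,(0,255,255)),(1.95,(0,255,0))):
  pts=[]
  for x,z,y in ((-106.5,28.5,18),(-106.5,28.5,-18),(-106.5,24.5,-18),(-106.5,24.5,18)):
    X=cw(-.063+(x*np.cos(th)+z*np.sin(th))/1e3,-.066+y/1e3);P=[*X,.02+(-x*np.sin(th)+z*np.cos(th))/1e3]
    u=proj(p,P);pts.append([(u[0]-170)*800/107,(u[1]-140)*7.5])
  cv2.polylines(b,[np.int32(pts)],True,col,1)
cv2.imwrite('pics/chk'+sys.argv[1]+'.png',b)
E
python3 chk.py 12
```

```text
t 14.45 p [ 0.5444 -0.1066  0.1935] yaw -3.1183 tilt [ 0.0011 -0.0018] F [ 0.18  0.64 -0.34] T [-0.04  0.05 -0.01] w 0.0302 q [ 0.64  0.31 -0.62  1.6   0.19  1.28  1.58]
```

View pics/chk12.png

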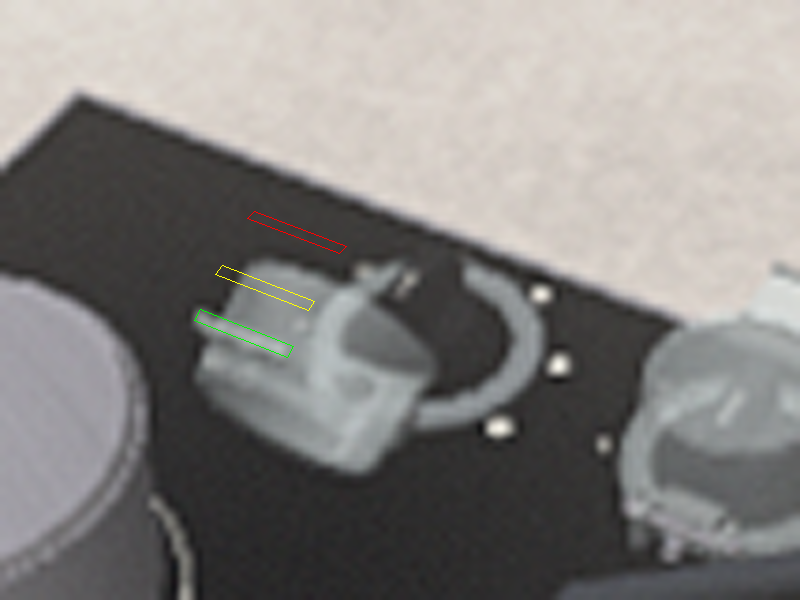

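Run:
```python
from h import *
s,R,yaw=st()
w=optics.read_camera('wrist');save(w,'w13')
M=np.array(w['tool_from_camera'])
def wr(u,z):
    d=R@M[:3,:3]@np.array([(u[0]-w['cx'])/w['fx'],(u[1]-w['cy'])/w['fy'],1]);c=R@M[:3,3]+s['tcp_pos'];return c+d*(z-c[2])/d[2]
def pw(X):
    q=np.linalg.inv(M)@np.append(R.T@(np.array(X)-s['tcp_pos']),1);return [w['fx']*q[0]/q[2]+w['cx'],w['fy']*q[1]/q[2]+w['cy']]
for n,z in (('knob_right_axis',.006),('knob_left_axis',.006),('cover_right_hinge',.02)):
    print(n,[(round(r['score'],2),np.round(r['point']),wr(r['point'],z).round(4)) for r in spotter.pinpoint(w,n)[:2]])
im=cv2.resize(cv2.imread('pics/w13.png'),(800,600),interpolation=2)
k=800/512
def dr(X,c):
    u=pw(X);cv2.circle(im,(int(u[0]*k),int(u[1]*k)),3,c,1)
for a in np.arange(0,6.28,.2):
    X=cw(-.108+.0205*np.cos(a),-.066+.0205*np.sin(a));dr([*X,.0245],(0,255,0))
for a,b in ((20,6.5),(20,-6.5),(-20,6.5),(-20,-6.5)):
    dr([*cw(-.108+a/1e3,-.066+b/1e3),.0485],(0,0,255))
dr([*cw(-.053,-.066),.006],(0,255,255))
for i in range(1):
    a=1.3;dr([*cw(-.108+.055*np.cos(a),-.066-.055*np.sin(a)),.006],(255,255,0))
cv2.imwrite('pics/w13o.png',im)
```

```text
t 14.5 p [ 0.5452 -0.1064  0.1931] yaw -3.118 tilt [ 0.001 -0.001] F [-0.95  0.93 -0.22] T [0.01 0.01 0.04] w 0.0297 q [ 0.64  0.32 -0.62  1.6   0.19  1.28  1.58]
knob_right_axis [(0.81, array([253., 176.]), array([ 0.5483, -0.1054,  0.006 ]))]
knob_left_axis [(0.16, array([253., 339.]), array([ 0.7387, -0.1004,  0.006 ]))]
cover_right_hinge [(0.7, array([247., 221.]), array([ 0.5909, -0.1105,  0.02  ]))]
```

View pics/w13o.png

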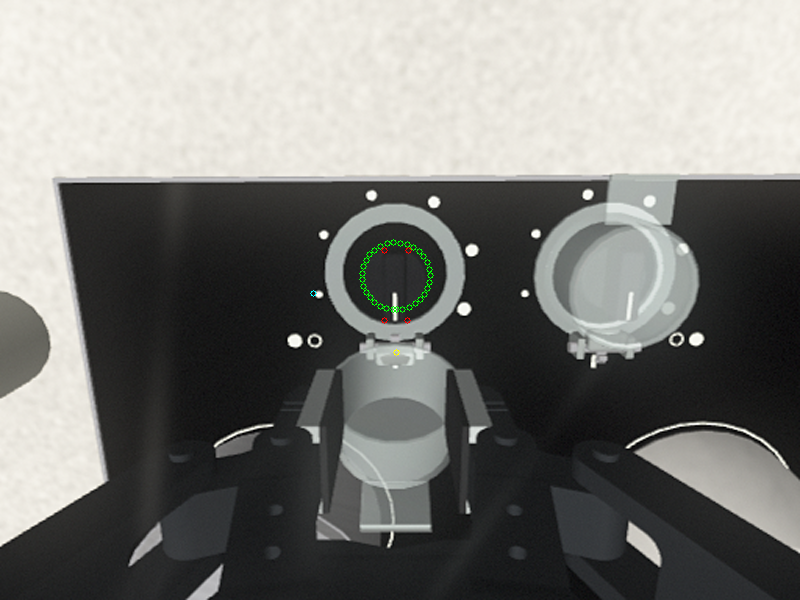

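Run:
```python
from h import *
from scipy.optimize import least_squares
s,R,yaw=st()
w=optics.read_camera('wrist');M=np.array(w['tool_from_camera'])
def wr(u,z):
    d=R@M[:3,:3]@np.array([(u[0]-w['cx'])/w['fx'],(u[1]-w['cy'])/w['fy'],1]);c=R@M[:3,3]+s['tcp_pos'];return c+d*(z-c[2])/d[2]
g=w['color'].min(2)
n,l,stt,ce=cv2.connectedComponentsWithStats((g>150).astype(np.uint8))
P=[]
for i in range(n):
    if 4<stt[i,4]<150 and 120<ce[i,1]<205 and 195<ce[i,0]<310: print(ce[i].round(1),stt[i,4],wr(ce[i],.006).round(4)); P.append(wr(ce[i],.006)[:2])
P=np.array(P)
f=least_squares(lambda v:(np.hypot(*(P-v[:2]).T)-v[2]),[.546,-.105,.055],loss='soft_l1',f_scale=.001);print(f.x,f.fun)
print(wr([395/1.5625,320/1.5625],.0485),wr([395/1.5625,295/1.5625],.0485))
to(.546,-.106,.036,3.1716)
```

```text
t 14.7 p [ 0.5458 -0.1057  0.1922] yaw -3.1169 tilt [-0.0003  0.0009] F [ 0.43 -0.21 -0.28] T [-0.02 -0.05  0.05] w 0.0302 q [ 0.64  0.32 -0.62  1.6   0.19  1.28  1.58]
[236.3 124.5] 34 [ 0.4992 -0.1215  0.006 ]
[276.2 128.8] 43 [ 0.5023 -0.0834  0.006 ]
[205.6 149.7] 27 [ 0.524  -0.1509  0.006 ]
[300.5 159.5] 52 [ 0.5311 -0.0583  0.006 ]
[202.5 187.7] 14 [ 0.562  -0.1544  0.006 ]
[251.  195.8] 52 [ 0.5691 -0.1057  0.006 ]
[295.5 197.3] 55 [ 0.5696 -0.0608  0.006 ]
[ 0.54634878 -0.10607249  0.04995505] [-0.00036399 -0.00037044  0.00016268  0.00022503  0.00081309 -0.02716716
  0.00092177]
[ 0.56582012 -0.1042015   0.0485    ] [ 0.55128521 -0.10458709  0.0485    ]
t 14.75 p [ 0.5457 -0.1057  0.1922] yaw -3.1168 tilt [-0.0004  0.001 ] F [-0.52  0.89  0.27] T [ 0.04 -0.01 -0.03] w 0.0295 q [ 0.64  0.32 -0.62  1.6   0.19  1.28  1.58]
row cm [-0.04 -0.05 15.62] turn -6.288
```

>>> {"name": "carry_out", "arguments": {
  "motion": [
    [[0.3,0,0,4,0],[0.3,0,0,8,0],[0.3,0,0,11,0],[0.3,0,0,13,0],[0.3,0,0,14,0],[0.3,0,0,15,0],[0.3,0,0,15.5,0],[0.3,0,0,15.5,0],[0.3,0,0,15.5,0]]
  ],
  "newtons": 20
}}

```text
time_s: 15.5
tcp_pos: [0.546, -0.106, 0.0385]
eef_rot: [0.001, -0.012, 1.0, -0.0]
contact_force: [0.9, -1.0, -0.2]
width: 0.0301
```

```bash
python3 chk.py 14
python3 - <<'E'
from h import *
w=optics.read_camera('wrist');save(w,'w14')
E
```

```text
t 15.5 p [ 0.546  -0.106   0.0385] yaw -3.1173 tilt [ 0.0015 -0.0001] F [ 0.86 -0.98 -0.22] T [-0.01  0.05  0.03] w 0.0301 q [ 0.59  0.48 -0.58  1.77  0.31  0.98  1.49]
```

View pics/chk14.png

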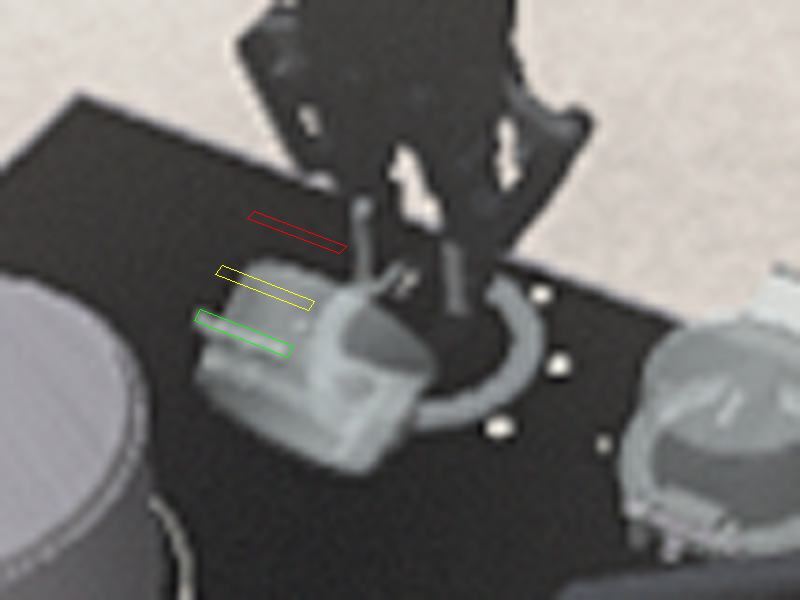

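View pics/w14.png

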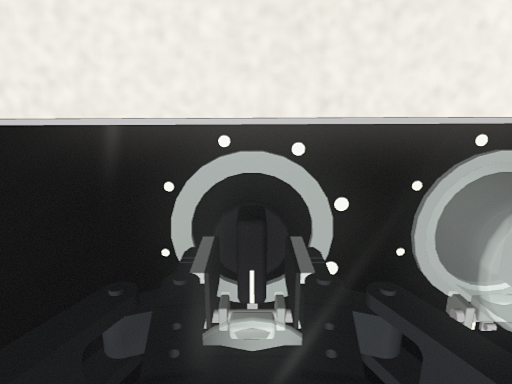

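>>> {"name": "carry_out", "arguments": {
  "motion": [
    [[0.3,0,0,0.3,0],[0.3,0,0,0.5,0],[0.5,0,0,0.5,0],[0.6,0,0,0.5,0],[0.65,0,0,0.5,0],[0.7,0,0,0.5,0],[0.8,0,0,0.5,0],[1,0,0,0.5,0],[1,0,0,0.5,0],[1,0,0,0.5,0]]
  ],
  "newtons": 20
}}

```text
time_s: 16.43
tcp_pos: [0.5452, -0.1062, 0.0328]
eef_rot: [0.0, -0.012, 1.0, -0.0]
contact_force: [-1.4, -2.5, 2.4]
width: 0.0126
```

```bash
python3 -c "
from h import *
st()"
```

```text
t 16.43 p [ 0.5452 -0.1062  0.0328] yaw -3.1175 tilt [ 0.0002 -0.0002] F [-1.43 -2.5   2.39] T [-0.39  0.18  0.03] w 0.0126 q [ 0.59  0.49 -0.57  1.77  0.31  0.97  1.49]
```

>>> {"name": "carry_out", "arguments": {
  "motion": [
    [[1,0,0,0.1,0],[1,0,0,0.2,0],[1,0,0,0.2,0],[1,0,0,0.2,0]]
  ]
}}

```text
time_s: 16.77
tcp_pos: [0.5452, -0.1062, 0.0306]
eef_rot: [0.0, -0.012, 1.0, -0.0]
contact_force: [-0.6, -2.3, 2.5]
width: 0.0127
```

>>> {"name": "carry_out", "arguments": {
  "motion": [
    [[1,0,0,0.05,0],[1,0,0,0.1,0],[1,0,0,0.1,0],[1,0,0,0.1,0]]
  ]
}}

```text
time_s: 17.1
tcp_pos: [0.5452, -0.1062, 0.0297]
eef_rot: [0.0, -0.012, 1.0, -0.0]
contact_force: [-0.3, -2.6, 3.5]
width: 0.0126
```

>>> {"name": "carry_out", "arguments": {
  "motion": [
    [[1,0,0,0.05,0],[1,0,0,0.08,0],[1,0,0,0.08,0]]
  ]
}}

```text
time_s: 17.35
tcp_pos: [0.5452, -0.1062, 0.0288]
eef_rot: [0.0, -0.012, 1.0, -0.0]
contact_force: [-0.8, -3.6, 4.3]
width: 0.0121
```

>>> {"name": "carry_out", "arguments": {
  "motion": [
    [[1,0,0,0.05,0],[1,0,0,0.08,0],[1,0,0,0.08,0]]
  ]
}}

```text
time_s: 17.6
tcp_pos: [0.5452, -0.1062, 0.028]
eef_rot: [0.0, -0.012, 1.0, -0.0]
contact_force: [-1.0, -4.0, 3.9]
width: 0.0123
```

>>> {"name": "carry_out", "arguments": {
  "motion": [
    [[1,0,0,0.05,0],[1,0,0,0.05,0],[1,0,0,0.05,0]]
  ]
}}

```text
time_s: 17.85
tcp_pos: [0.5452, -0.1062, 0.0275]
eef_rot: [0.0, -0.012, 1.0, -0.0]
contact_force: [-0.5, -4.6, 4.9]
width: 0.0126
```

>>> {"name": "carry_out", "arguments": {
  "motion": [
    [[1,0,0,0.05,0],[1,0,0,0.05,0],[1,0,0,0.05,0]]
  ]
}}

```text
time_s: 18.1
tcp_pos: [0.5452, -0.1061, 0.027]
eef_rot: [0.0, -0.012, 1.0, -0.0]
contact_force: [-1.1, -4.8, 5.2]
width: 0.0125
```

>>> {"name": "carry_out", "arguments": {
  "motion": [
    [[1,0,0,0.05,0],[1,0,0,0.05,0],[1,0,0,0.05,0]]
  ]
}}

```text
time_s: 18.35
tcp_pos: [0.5452, -0.1061, 0.0265]
eef_rot: [0.0, -0.012, 1.0, -0.0]
contact_force: [-1.9, -5.2, 5.1]
width: 0.0123
```

>>> {"name": "carry_out", "arguments": {
  "motion": [
    [[1,0,0,0.05,0],[1,0,0,0.05,0],[1,0,0,0.05,0]]
  ]
}}

```text
time_s: 18.6
tcp_pos: [0.5452, -0.1061, 0.0261]
eef_rot: [0.0, -0.012, 1.0, -0.0]
contact_force: [-1.3, -4.5, 5.1]
width: 0.0126
```

>>> {"name": "carry_out", "arguments": {
  "motion": [
    [[1,0,0,0.05,0],[1,0,0,0.05,0],[1,0,0,0.05,0]]
  ]
}}

```text
time_s: 18.85
tcp_pos: [0.5452, -0.1061, 0.0256]
eef_rot: [0.0, -0.012, 1.0, -0.0]
contact_force: [-0.7, -4.8, 4.8]
width: 0.0127
```

>>> {"name": "carry_out", "arguments": {
  "motion": [
    [[1,0,0,0.05,0],[1,0,0,0.05,0],[1,0,0,0.05,0]]
  ]
}}

```text
time_s: 19.1
tcp_pos: [0.5452, -0.1061, 0.0251]
eef_rot: [0.0, -0.012, 1.0, -0.0]
contact_force: [-0.7, -5.4, 5.3]
width: 0.0124
```

Run:
```python
from h import *
F=[]
for i in range(8):
    w=optics.read_camera('wrist');F.append(sensors.state()['contact_force'])
print(np.mean(F,0),np.std(F,0));st()
save(w,'w15')
cv2.imwrite('pics/w15c.png',cv2.resize(w['color'][190:340,160:350,::-1],(760,600),interpolation=2))
```

```text
[-1.14627031 -4.87233169  5.66586406] [0.55308452 0.31801809 0.47395343]
t 19.5 p [ 0.5452 -0.1061  0.0251] yaw -3.1176 tilt [ 0.0002 -0.0001] F [-1.05 -5.54  5.68] T [-1.12  0.25  0.05] w 0.0128 q [ 0.59  0.5  -0.57  1.78  0.32  0.96  1.48]
```

View pics/w15c.png

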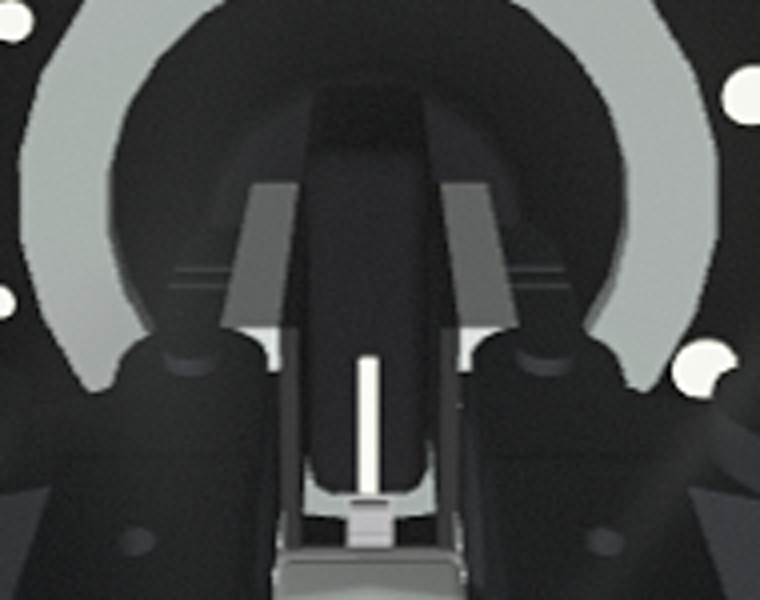

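>>> {"name": "carry_out", "arguments": {
  "motion": [
    [[1,0,0,0.05,0],[1,0,0,0.05,0],[1,0,0,0.05,0],[1,0,0,0.05,0]]
  ]
}}

```text
time_s: 19.83
tcp_pos: [0.5452, -0.1061, 0.0246]
eef_rot: [0.0, -0.012, 1.0, -0.0]
contact_force: [-0.9, -4.5, 5.4]
width: 0.0125
```

```bash
cat > av.py <<'E'
from h import *
F=[];P=[]
for i in range(6):
    w=optics.read_camera('wrist');s=sensors.state();F.append(s['contact_force']);P.append(s['tcp_pos'])
print(np.mean(F,0).round(2),np.mean(P,0).round(5));save(w,'wav')
E
python3 av.py
```

```text
[-1.31 -5.1   5.51] [ 0.5452  -0.10613  0.02464]
```

>>> {"name": "carry_out", "arguments": {
  "motion": [
    [[1,0,0,0.05,0],[1,0,0,0.05,0],[1,0,0,0.05,0],[1,0,0,0.05,0]]
  ]
}}

```text
time_s: 20.47
tcp_pos: [0.5452, -0.1061, 0.0241]
eef_rot: [0.0, -0.012, 1.0, -0.0]
contact_force: [-2.0, -4.7, 6.0]
width: 0.0127
```

```bash
python3 av.py
```

```text
[-1.48 -5.49  5.72] [ 0.5452  -0.10613  0.02416]
```

Run:
```python
import cv2,numpy as np
a=cv2.imread('pics/w15.png',0);b=cv2.imread('pics/wav.png',0)
# subpixel edges of white line along column ~252: top row of line
for n,i in (('a',a),('b',b)):
    col=i[265:325,250:254].mean(1);print(n,col.astype(int).tolist())
def m(r,c):
    T=a[r[0]:r[1],c[0]:c[1]]
    res=cv2.matchTemplate(b[r[0]-4:r[1]+4,c[0]-4:c[1]+4],T,cv2.TM_CCOEFF_NORMED);_,v,_,l=cv2.minMaxLoc(res);y=l[1]
    f=res[:,l[0]];d=0.5*(f[y-1]-f[y+1])/(f[y-1]-2*f[y]+f[y+1]);return v,l[0]-4,y+d-4
print('line top',m((270,292),(243,261)))
print('bar near end',m((205,225),(236,268)))
print('dots',m((180,225),(160,180)),m((195,210),(335,348)))
print('finger',m((235,275),(215,232)))
```

```text
a [38, 39, 37, 39, 38, 38, 37, 39, 37, 38, 39, 37, 35, 61, 166, 248, 244, 243, 243, 243, 243, 243, 243, 243, 243, 243, 243, 243, 243, 243, 243, 243, 243, 243, 243, 243, 243, 243, 243, 243, 243, 243, 243, 243, 243, 243, 244, 241, 201, 176, 86, 131, 164, 188, 185, 186, 185, 182, 170, 187]
b [37, 37, 39, 39, 39, 38, 39, 39, 39, 38, 38, 38, 35, 62, 167, 249, 244, 243, 243, 243, 242, 243, 243, 242, 243, 243, 243, 243, 243, 242, 243, 243, 243, 243, 243, 243, 243, 243, 243, 243, 242, 243, 243, 243, 243, 243, 245, 242, 168, 112, 184, 107, 126, 161, 185, 186, 185, 185, 184, 183]
line top (0.9995784163475037, 0, np.float32(0.009789467))
bar near end (0.8133792281150818, 0, np.float32(0.28170252))
dots (0.9761849045753479, 0, np.float32(0.38849258)) (0.9935511350631714, 0, np.float32(0.99611664))
finger (0.9986964464187622, 0, np.float32(-0.0057640076))
```

>>> {"name": "carry_out", "arguments": {
  "motion": [
    [[1,0,0,0.05,0],[1,0,0,0.05,0],[1,0,0,0.05,0],[1,0,0,0.05,0]]
  ]
}}

```text
time_s: 21.1
tcp_pos: [0.5452, -0.1061, 0.0238]
eef_rot: [0.0, -0.012, 1.0, -0.0]
contact_force: [-1.7, -4.7, 6.4]
width: 0.0123
```

```bash
python3 av.py
```

```text
[-1.87 -4.86  6.9 ] [ 0.54521 -0.10613  0.02376]
```

>>> {"name": "carry_out", "arguments": {
  "motion": [
    [[1,0,0,0.05,0],[1,0,0,0.05,0],[1,0,0,0.05,0],[1,0,0,0.05,0]]
  ]
}}

```text
time_s: 21.73
tcp_pos: [0.5452, -0.1061, 0.0235]
eef_rot: [0.0, -0.012, 1.0, -0.0]
contact_force: [-2.5, -4.9, 9.0]
width: 0.0125
```

```bash
python3 av.py
```

```text
[-2.77 -4.63  9.42] [ 0.54525 -0.10613  0.02352]
```

>>> {"name": "carry_out", "arguments": {
  "motion": [
    [[1,0,0,-0.03,0],[1,0,0,-0.03,0.05],[1,0,0,-0.03,0.1],[1,0,0,-0.03,0.14],[1,0,0,-0.03,0.17],[1,0,0,-0.03,0.17]]
  ]
}}

```text
time_s: 22.53
tcp_pos: [0.5453, -0.106, 0.0237]
eef_rot: [0.0, 0.074, 0.997, -0.0]
contact_force: [-2.6, -3.8, 7.3]
width: 0.0123
```

```bash
python3 -c "
from h import *
st()"; python3 av.py
```

```text
t 22.53 p [ 0.5453 -0.106   0.0237] yaw 2.9938 tilt [ 0.0003 -0.0002] F [-2.58 -3.81  7.32] T [-0.96  0.44 -0.06] w 0.0123 q [ 0.56  0.49 -0.53  1.78  0.3   0.95  1.33]
[-1.95 -4.6   7.87] [ 0.54525 -0.10593  0.02365]
```

>>> {"name": "carry_out", "arguments": {
  "motion": [
    [[1,0,0,0,0.05],[1,0,0,0,0.1],[1,0,0,0,0.15],[1,0,0,0,0.2],[1,0,0,0,0.25],[1,0,0,0,0.25]]
  ]
}}

```text
time_s: 23.33
tcp_pos: [0.5453, -0.1057, 0.0237]
eef_rot: [0.0, 0.198, 0.98, 0.0]
contact_force: [-1.6, -4.6, 6.8]
width: 0.0127
```

```bash
python3 -c "
from h import *
st()"; python3 av.py
```

```text
t 23.33 p [ 0.5453 -0.1057  0.0237] yaw 2.7428 tilt [0.0004 0.0002] F [-1.58 -4.56  6.77] T [-0.84  0.4  -0.02] w 0.0127 q [ 0.52  0.48 -0.48  1.78  0.27  0.94  1.1 ]
[-1.79 -4.04  7.74] [ 0.54532 -0.10566  0.02366]
```

View pics/wav.png

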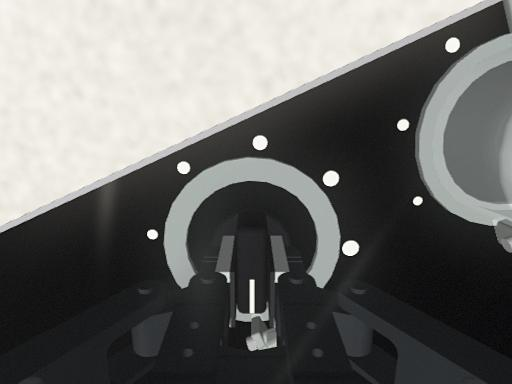

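Knob turns with the gripper (line still aligned between the pads, column ~252, and the marks have rotated). Continuing.

>>> {"name": "carry_out", "arguments": {
  "motion": [
    [[1,0,0,0,0.08],[1,0,0,0,0.16],[1,0,0,0,0.24],[1,0,0,0,0.32],[1,0,0,0,0.4],[1,0,0,0,0.48],[1,0,0,0,0.56],[1,0,0,0,0.64],[1,0,0,0,0.64]]
  ]
}}

```text
time_s: 24.38
tcp_pos: [0.5458, -0.1051, 0.0238]
eef_rot: [0.0, 0.497, 0.868, 0.001]
contact_force: [-0.6, -3.0, 7.0]
width: 0.0124
```

```bash
python3 -c "
from h import *
to(.546,-.106,.03,1.8716)"; python3 av.py
```

```text
t 24.38 p [ 0.5458 -0.1051  0.0238] yaw 2.1014 tilt [0.0013 0.0007] F [-0.59 -2.98  7.03] T [-0.63  0.12 -0.08] w 0.0124 q [ 0.41  0.46 -0.35  1.79  0.19  0.93  0.52]
row cm [-0.09 -0.03 -0.62] turn 0.23
[-0.57 -2.62  7.12] [ 0.54579 -0.10512  0.02374]
```

>>> {"name": "carry_out", "arguments": {
  "motion": [
    [[1,0,0,0,0.08],[1,0,0,0,0.16],[1,0,0,0,0.23],[1,0,0,0,0.23],[1,0,0,-0.2,0.23],[1,0,0,-0.4,0.23],[1,0,0,-0.6,0.23],[1,0,0,-0.8,0.23],[1,0,0,-0.8,0.23]]
  ]
}}

```text
time_s: 25.43
tcp_pos: [0.5459, -0.1051, 0.0318]
eef_rot: [0.0, 0.591, 0.807, 0.001]
contact_force: [3.6, -0.1, 2.5]
width: 0.0121
```

```bash
python3 -c "
from h import *
to(.546,-.106,.03,1.8716)"; python3 av.py
```

```text
t 25.43 p [ 0.5459 -0.1051  0.0318] yaw 1.8766 tilt [0.0016 0.0008] F [ 3.56 -0.11  2.53] T [-0.04 -0.88 -0.04] w 0.0121 q [ 0.38  0.44 -0.31  1.78  0.16  0.94  0.31]
row cm [-0.09 -0.02  0.18] turn 0.005
[4.82 0.89 2.94] [ 0.54591 -0.10511  0.03151]
```

View pics/wav.png

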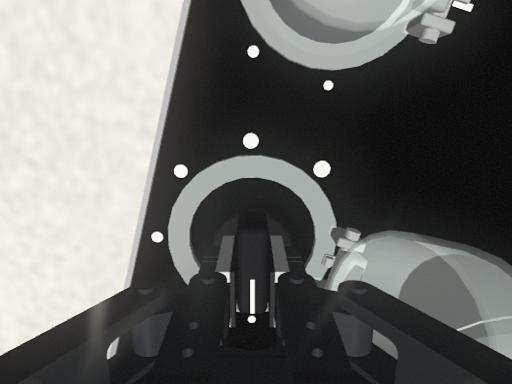

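>>> {"name": "carry_out", "arguments": {
  "motion": [
    [[0.6,0,0,0,0],[0.5,0,0,0,0],[0.5,0,0,0,0],[0.5,0,0,0,0],[0.5,0,0,-1,0],[0.5,0,0,-2.5,0],[0.5,0,0,-5,0],[0.5,0,0,-9,0],[0.5,0,0,-13,0]]
  ]
}}

```text
time_s: 26.48
tcp_pos: [0.5438, -0.1057, 0.1624]
eef_rot: [-0.001, 0.591, 0.806, -0.0]
contact_force: [2.1, -1.0, -0.1]
width: 0.0213
```

>>> {"name": "carry_out", "arguments": {
  "motion": [
    [[0.5,0,-4,-1,0],[0.5,0,-7,-1,0],[0.5,0,-7,-1,0],[0.5,0,-7,-1,0]]
  ]
}}

```text
time_s: 26.82
tcp_pos: [0.4771, -0.128, 0.1724]
eef_rot: [0.001, 0.592, 0.806, -0.0]
contact_force: [-0.2, -0.4, 0.4]
width: 0.0215
```

```bash
python3 chk.py 20; python3 av.py
python3 - <<'E'
from h import *
import cv2
T=optics.read_camera('top');save(T,'t20')
a=cv2.resize(cv2.imread('pics/wav.png'),(400,300));b=cv2.resize(cv2.imread('pics/chk20.png'),(400,300));c=cv2.resize(cv2.imread('pics/t20.png')[60:270,110:450],(486,300));d=cv2.resize(cv2.imread('pics/sc20.png'),(400,300))
cv2.imwrite('pics/f20.png',np.vstack([np.hstack([a,b]),np.hstack([c[:,:400],d])]))
E
```

```text
t 26.82 p [ 0.4771 -0.128   0.1724] yaw 1.8736 tilt [ 0.0007 -0.0011] F [-0.17 -0.44  0.38] T [0.05 0.03 0.03] w 0.0215 q [ 0.48  0.16 -0.32  1.8   0.05  1.19  0.45]
[ 0.43  0.17 -0.03] [ 0.47887 -0.12649  0.17134]
```

View pics/f20.png

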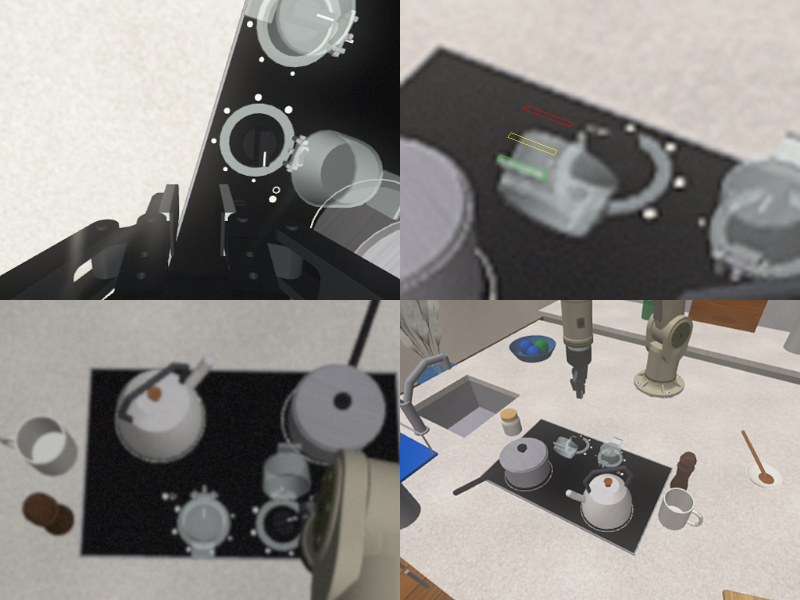

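Run:
```python
from h import *
s,R,yaw=st()
w=optics.read_camera('wrist');save(w,'w21');M=np.array(w['tool_from_camera'])
def wr(u,z):
    d=R@M[:3,:3]@np.array([(u[0]-w['cx'])/w['fx'],(u[1]-w['cy'])/w['fy'],1]);c=R@M[:3,3]+s['tcp_pos'];return c+d*(z-c[2])/d[2]
g=w['color'].min(2);n,l,q,ce=cv2.connectedComponentsWithStats((g>140).astype(np.uint8))
for i in range(n):
    if q[i,4]<300 and 320<ce[i,0]<360 and 180<ce[i,1]<225:
        ys,xs=np.where(l==i);W=np.array([wr((x,y),.0485)[:2] for x,y in zip(xs,ys)]);c=W.mean(0)
        v=np.linalg.svd(W-c)[2][0]
        if v[1]>0:v=-v
        print(ce[i],q[i,4],c,'angle cw from off',TH-np.arctan2(v[1],v[0]), 'from axis',TH-np.arctan2(*(c-[.5463,-.1055])[::-1]))
```

```text
t 27.22 p [ 0.4787 -0.1266  0.171 ] yaw 1.8766 tilt [-0.0005  0.0006] F [ 0.73 -0.87 -0.53] T [-0.06  0.01  0.08] w 0.0211 q [ 0.48  0.16 -0.32  1.79  0.05  1.19  0.45]
[338.44444444 203.22222222] 54 [ 0.55034602 -0.11615245] angle cw from off 1.2959853575548028 from axis 1.2378062962809844
```

Knob line measures 1.296 rad, the guard is fully back and the other guard is shut. Handing in.

```bash
python3 -c "
from cell import bot
print(bot.job_done())"
```

```text
the job is handed in; nothing more can be done
None
```

The saucepan stands on the right zone, so I worked on the right guard and right knob. I handed the job in at about 27 s of the 72 s allowed; it reports no verdict, so what follows is from my own checks.

**What I did**
- **Guard:** I pushed and lifted the peak with the shut fingers, with readings up to about 9–10 N. The first push left the guard short, at about 1.6 rad, so I pushed it on to its stop.
- **Knob:** I gripped the bar with 20 N and pushed it in by about 9 mm, in small steps, until I felt the stop. The reading peaked at about 9.5 N. I then eased off slightly, turned it about 1.29 rad clockwise, let it rise and released it.

**Last checks**
- **Right guard:** its outline matches the fully open position (1.95 rad), and nothing touches it.
- **Right knob:** the direction of the white line on the knob reads 1.296 rad against a target of 1.3. A rougher estimate, taken from the line's middle and the knob axis, gave 1.24; both lie within 1.12 to 1.48.
- **Left side and the rest:** by eye in the pictures, the left guard is shut, its knob is off and nothing else has moved. The salt jar was hidden in the last overhead view, so I saw it only in the scene view.

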